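# Draw a calibration syringe to its marker and hold it

### The arm

A 6-joint arm with a two-finger parallel gripper is mounted at the origin on a cart in front of the work surface, level with it; the furniture and walls round the work are solid. World frame = base frame: x ahead of the robot, y to its left, z up, the work surface at z = 0. Lengths are in m, angles in rad, forces in N, time in s.
With the tool pointing down it reaches from about 0.325 to 0.925 m from the base axis. Payload 3.1 kg.
Tool frame: the origin (TCP) lies midway between the tips of the shut fingers; the grasp point (between the pads) lies 19 mm behind it (manip.grasp_offset is the distance from the TCP to the grasp point, in m); z points along the fingers, y is the line along which they close (so a half turn about z gives the same grasp; the last joint's range is limited). The gripper opens to 85 mm and grips with 20 to 120 N. Pads are 22 mm wide; open, the fingers measure 114 mm over their backs; the gripper's body (76 mm by 85 mm) begins 54 mm behind the grasp point. The pads swing forward as they close: fully open they stand 13 mm farther back than shut.
Start: joints at [-1.416, 0.217, 1.613, -0, 1.311, -0.112], TCP at [0.165, -0.603, 0.231] pointing down, gripper open.
Joint ranges: [-2.75, 2.75], [-0.78, 2.1], [0.31, 2.55], [-1.13, 4.27], [0.13, 2.63], [-2.58, 2.58]. Speed limits (rad/s): [2.79, 2.79, 3.14, 3.14, 3.14, 3.14].

### API

Orientations are given as a unit quaternion [x, y, z, w].
In Python, from bench import manip gives the robot as it stands. Calls block until the motion is done:
- manip.movep(position, orientation): joint-space move of the TCP to a pose.
- manip.movel(position, attitude=None, feed=0.15, until_force=None): straight line of the TCP; attitude=None keeps the orientation; feed is the mean speed in m/s. With until_force (N) it stops when the force on the tool has changed by that much, and returns True; else False.
- manip.set_joints(angles): joint-space move.
- manip.gripper_to(opening): finger opening in m; the grip force is fixed at half the most; returns when the fingers have stopped.
- manip.wait(seconds).
- manip.inverse_kinematics(position, orientation): joint angles nearest the present ones, or None.
- manip.camera(name): name is "side" or "top"; returns a dict with "img" (400x640x3 uint8, red, green, blue), "fx", "fy", "cx", "cy" (pixels), "R" (3x3) and "t" (3): a world point X has camera coordinates R X + t. Camera axes: x right, y down, z forward; pixel columns grow to the right and rows downward; lengths in m; the calibration is good to about 2 mm. A picture is of the moment at which its call begins. There is no depth.
A pose or a line that the arm cannot do raises manip.MotionError and nothing moves.
- manip.close_job(): hands the job in; it is judged then, once.
Readings, each from a call of its own:
- manip.current_time_s(): time.
- manip.current_qpos(): joint angles.
- manip.current_joint_velocities(): joint speeds.
- manip.current_joint_torque(): joint torques, N m.
- manip.current_tool_pos(): TCP position.
- manip.current_tool_rot(): TCP orientation.
- manip.current_force(): force on the tool from outside, world axes, zero at the start.
- manip.current_wrist_torque(): the same for the moment, N m.
- manip.current_grip_width(): finger opening in m.
- manip.current_finger_force(): force on a finger pad.
Only numpy, scipy, OpenCV 4.12 (cv2) and the standard library are available. Lean on these libraries where they do the work, as an engineer would, in place of code of your own. Each camera call takes 0.05 s, during which the arm holds its last target. There are 200 camera calls.

### The job

Get the lung-function calibration syringe ready for its leak check: first take the yellow dust plug out of the outlet port and leave it in the small steel dish, so that air can get in. Then pull the plunger by its black knob, straight along the barrel and without forcing it sideways, until the rod-side face of the black piston lines up with the red marker band round the clear barrel, and finish with the knob still gripped and held there, so that the piston cannot shift when the test hose is pushed on. Leave the marker band and everything else on the bench as it stands.

Things in the scene. Friction and masses are not known exactly. Their poses are not given: they have to be found in the camera images.
- syringe: Calibration syringe on a base plate fixed to the bench. Origin on the bench under mid-barrel; x along the barrel from knob end (-x) to outlet end, z up; axis 50 mm above the bench. Clear barrel 70 mm across, bore 64, x -65 to +65 mm; end caps 80 mm across, 90 mm high, x -83 to -65 and +65 to +101. Base plate 205 x 86 mm, x -97 to +109.
- plug: Yellow dust plug: ribbed round head 32 mm across, 24 mm high; spigot below it 22.4 mm across, 18 mm long. Origin at the underside of the head, z up its axis. At the start it stands in the outlet port, head resting on the rim: lift straight up more than 18 mm. About 30 g.
- port_mouth (a point): Centre of the mouth of the upright white outlet port (36 mm across, bore 24 mm) on top of the rear end cap, 118 mm above the bench.
- bore_mouth (a point): Centre of the mouth of the brass guide bush (38 mm across, bore 21.4 mm for the 20 mm rod) that stands out of the front cap, at x = -100 mm of the syringe, 50 mm above the bench; axes as the syringe's.
- dish: Small loose round steel dish, 104 mm across the rim, 22 mm high, inner floor 2 mm above the bench, on the robot's side of the syringe. Origin at the centre of its underside, z up.
- plunger: Plunger, sliding loose in the syringe and free to turn about its axis: black piston 60 mm across, 20 mm thick in the barrel, steel rod 20 mm, black knob. Origin at the centre of the piston's rod-side face; x along the rod, knob to -x. The front cap retains the piston. Light friction (a few N); pulled askew, the rod binds. About 0.35 kg.
- knob_grip (a point): Middle of the pull knob's gripping length, on the rod axis, 210 mm to -x of the piston's rod-side face, about 49 mm above the bench: cylinder 36 mm across, 29 mm long, axis along the rod; beyond it an end flange 46 mm across, 10 mm thick; on the other side a 28 mm collar, then 45 to 60 mm of bare 20 mm rod up to the bush.
- piston_face (a point): Centre of the piston's rod-side face (the plunger's origin and axes). At the start it lies at x = 30 to 45 mm of the syringe.
- band (a point): Centre of the red marker band round the barrel (77 mm across, 6 mm wide, lug on top 94 mm above the bench), on the barrel axis; axes as the syringe's. The piston's rod-side face is to come level with it. At the start it lies 35 to 80 mm from that face towards the knob. It can be pushed along the barrel by a careless finger.
- dropper_1: Bystander: white dropper bottle with a blue and white label, 27 mm across, 84 mm high; origin at the centre of its underside.
- dropper_2: Bystander: dropper bottle with amber contents, 27 mm across, 84 mm high; origin at the centre of its underside.
- timer: Bystander: small white bench timer, 62 x 67 x 20 mm high; origin at the centre of its underside.
Mind the look-alikes: they are no part of the job. What is shaped like the dish but pink is not meant.

How it is judged:
On the way, in this order (a step that is already met when the one before it is completed fails the run):
1. the yellow plug is out of the port and lies released in the steel dish (horizontal distance between plug and dish below 0.045 m and z of plug in the frame of dish between 0 and 0.04 m and contact force between plug and dish above 0.05 N and contact force between plug and the fingers below 0.05 N and linear speed of plug below 0.02 m/s), for 0.2 s.
2. the plunger is drawn to the red marker band in the robot's grip (x of piston_face in the frame of band between -0.005 and 0.005 m and contact force between the fingers and plunger above 4 N), for 0.2 s.
At the end, for the whole second after the job is handed in: The fingers grip the plunger (more than 4 N) and keep it still, in line with the barrel within 3.4 degrees, with the piston's rod-side face within 5 mm of the middle of the red band along the barrel; the plug rests in the steel dish, let go (all of step 1 and all of step 2 and linear speed of plunger below 0.01 m/s and angle between the x axis of plunger and the x axis of syringe, either way round below 0.06 rad); the arm keeps its last pose, push and grip.
It fails at once if the plunger is drawn (more than 10 mm) while the plug still closes the port (distance between plug and port_mouth below 0.015 m and distance of piston_face from where it was at the start of the episode above 0.01 m).
It fails at once if the plunger is jammed or forced sideways in its bore (more than 30 N against the syringe) (contact force between plunger and syringe above 30 N).
It fails at once if the marker band is shifted by more than 3 mm (distance of band from where it was at the start of the episode above 0.003 m).
It fails at once if a bystander (dropper bottle or timer) is pushed more than 20 mm or tipped (distance of any of dropper_1, dropper_2, timer from where it was at the start of the episode above 0.02 m or angle between any of dropper_1, dropper_2, timer's own z axis and vertical above 0.5 rad).
It fails at once if the steel dish is pushed more than 30 mm or tipped (distance of dish from where it was at the start of the episode above 0.03 m or angle between dish's own z axis and vertical above 0.4 rad).
It also fails if it takes over 43 s, if anything falls off the work surface, if the arm or the gripper's body presses on something with over 40 N, if the wrist force passes 120 N, or if a joint passes its speed limit or range.

## Working session

There is one attempt and no reset: what is moved stays moved. The work goes in short steps, each a Python script; the robot and the scene stay as the last script left them, time stands still between calls to the robot, and variables do not carry over. Pictures are saved under pics/ and viewed, at most 10 in all, crops included, and the job is handed in when it is done.

```bash
mkdir -p pics; python3 - <<'E'
from bench import manip
import cv2,pickle
for n in("side","top"):
    c=manip.camera(n); cv2.imwrite(f"pics/{n}0.png",c["img"][:,:,::-1]); pickle.dump(c,open(n+".pkl","wb"))
    print(n,c["fx"],c["fy"],c["cx"],c["cy"],c["R"],c["t"])
print(manip.current_time_s(),manip.current_tool_rot())
E
```

```text
side 466.3024364975705 466.3024364975705 316.6401282698389 190.5690535696248 [[ 0.99895332 -0.03973794 -0.02265302]
 [-0.04000358 -0.51883534 -0.85393771]
 [ 0.02218054  0.85395011 -0.51988194]] [-0.53109483 -0.01052149  1.29263662]
top 509.6876154331924 509.6876154331924 318.40904138945007 196.79163694938072 [[ 0.01914816 -0.99926893  0.03308994]
 [-0.99836521 -0.02089257 -0.05320156]
 [ 0.053854   -0.03201713 -0.9980354 ]] [-0.28978535  0.52863991  0.97422844]
0.1 [ 9.91110516e-01  1.33036468e-01 -3.99328215e-05 -1.11460665e-03]
```

View pics/side0.png

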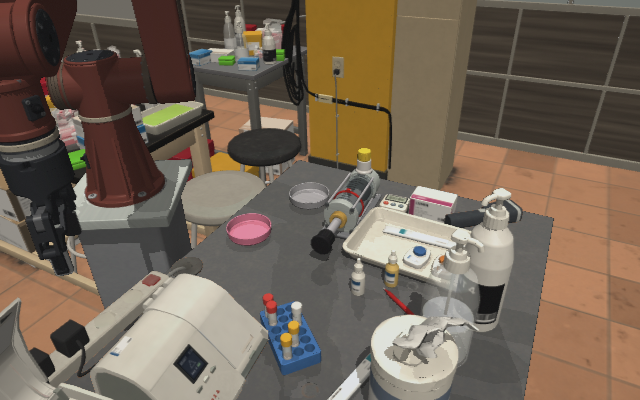

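View pics/top0.png

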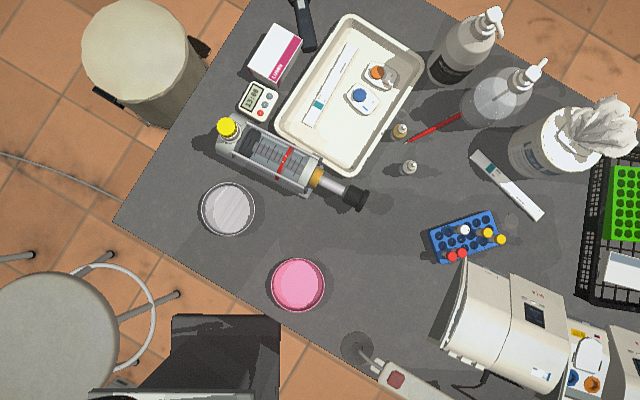

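The side view shows the plug at (364,155), knob at (323,241), steel dish at (309,195). In the top view the plug is at (227,127), red band about (286,160), knob about (352,198), and steel dish about (227,209). I'll enlarge both views.

```bash
python3 - <<'E'
import cv2
a=cv2.imread("pics/top0.png")[100:250,190:390]; cv2.imwrite("pics/topc.png",cv2.resize(a,None,fx=4,fy=4,interpolation=cv2.INTER_CUBIC))
a=cv2.imread("pics/side0.png")[140:260,280:440]; cv2.imwrite("pics/sidec.png",cv2.resize(a,None,fx=5,fy=5,interpolation=cv2.INTER_CUBIC))
E
```

```text
(no output)
```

View pics/topc.png

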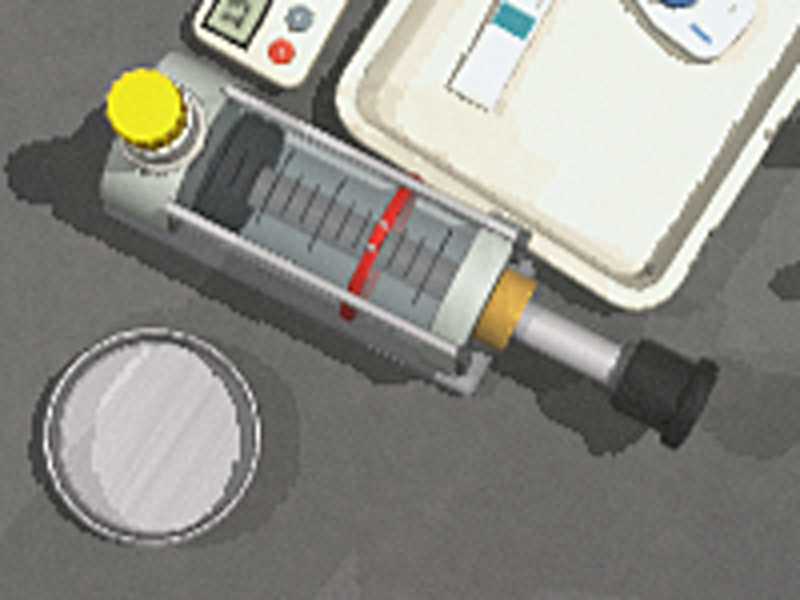

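View pics/sidec.png

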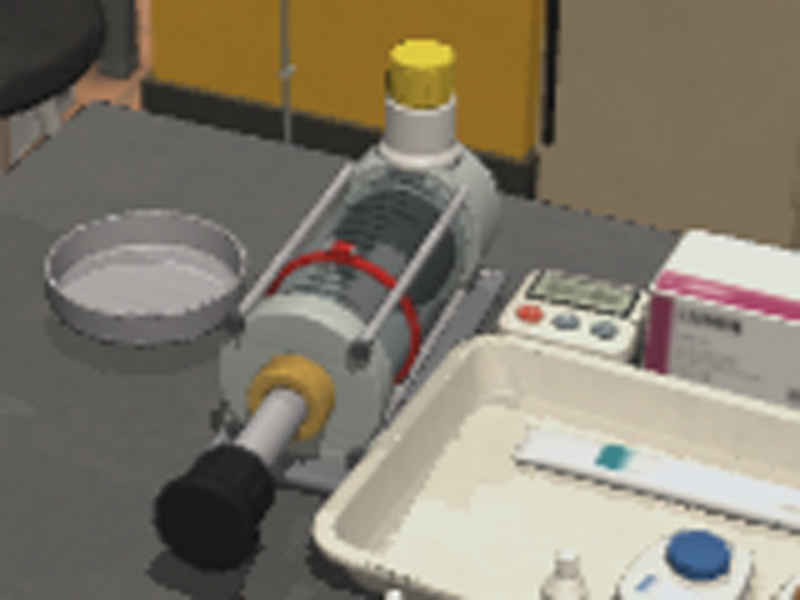

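Crops read. Top crop: plug head (146,105), bush mouth (516,315), knob end face (696,406), band (379,248), piston face (260,180), dish (152,434). Side crop: plug top (422,52), bush (290,400), lug (343,245), knob end (205,520), dish rim (146,270).

```bash
cat > h.py <<'E'
import numpy as np,pickle
def ray(c,u,v,z):
    d=c["R"].T@np.array([(u-c["cx"])/c["fx"],(v-c["cy"])/c["fy"],1]); o=-c["R"].T@c["t"]
    return o+d*(z-o[2])/d[2]
def proj(c,X):
    p=c["R"]@np.asarray(X)+c["t"]; return np.array([c["fx"]*p[0]/p[2]+c["cx"],c["fy"]*p[1]/p[2]+c["cy"]])
T=pickle.load(open("top.pkl","rb"));S=pickle.load(open("side.pkl","rb"))
top=lambda u,v,z:ray(T,190+u/4,100+v/4,z)
side=lambda u,v,z:ray(S,280+u/5,140+v/5,z)
E
python3 - <<'E'
from h import *
np.set_printoptions(precision=4,suppress=True)
P=dict(plug=top(146,105,.142),bush=top(516,315,.05),knobend=top(696,406,.049),flangein=top(662,394,.049),collar=top(627,370,.049),band=top(379,248,.05),piston=top(260,180,.05),dish=top(152,434,.022))
Q=dict(plug=side(422,52,.142),bush=side(290,400,.05),knobend=side(205,520,.049),lug=side(343,243,.094),dish=side(146,270,.022))
for k,v in P.items(): print(k,v)
print()
for k,v in Q.items(): print(k,v)
a=P["bush"]-P["plug"];a[2]=0
print(np.linalg.norm(a))
u=a/np.linalg.norm(a);n=np.array([-u[1],u[0],0])
for k,v in P.items(): d=v-P["bush"];print(k,d@u,d@n)
for k,v in Q.items(): d=v-P["bush"];print("s",k,d@u,d@n)
print(u,np.degrees(np.arctan2(-u[1],-u[0])))
E
```

```text
plug [ 0.6451 -0.1158  0.142 ]
bush [ 0.5668 -0.2786  0.05  ]
knobend [ 0.5256 -0.3647  0.049 ]
flangein [ 0.5309 -0.3485  0.049 ]
collar [ 0.542  -0.3317  0.049 ]
band [ 0.5972 -0.2132  0.05  ]
piston [ 0.6281 -0.1564  0.05  ]
dish [ 0.5079 -0.105   0.022 ]

plug [ 0.6466 -0.1155  0.142 ]
bush [ 0.5698 -0.2737  0.05  ]
knobend [ 0.5277 -0.3568  0.049 ]
lug [ 0.5991 -0.2124  0.094 ]
dish [ 0.5086 -0.1127  0.022 ]
0.1806629016855598
plug -0.1806629016855598 -1.1036689681492434e-17
bush 0.0 0.0
knobend 0.09548275807885973 0.00012527915197831622
flangein 0.0785364979155384 -0.0020808644192923066
collar 0.05862790951565272 0.0005871619692178516
band -0.07204740312612493 -0.0009802172539693317
piston -0.13669986953900914 0.0023173981384030594
dish -0.13089928410862958 -0.12829124987897225
s plug -0.18157345364222255 0.0012291689029033544
s bush -0.005714240895621778 0.0005812462451470887
s knobend 0.08741368773142584 -0.001429503215223214
s lug -0.0736243413332005 0.00044326235127680526
s dish -0.12431226918677415 -0.12440696026644447
[-0.4332 -0.9013  0.    ] 64.33102664040129
```

```bash
cat >> h.py <<'E'
from scipy.spatial.transform import Rotation as Ro
bush=np.array([.5668,-.2786,.05]); u=np.array([-.4332,-.9013,0]); u/=np.linalg.norm(u); n=np.array([-u[1],u[0],0])
plugxy=np.array([.6456,-.1157]); dishxy=np.array([.508,-.107])
def quat(y):
    y=np.array(y)/np.linalg.norm(y); z=np.array([0,0,-1.]); return Ro.from_matrix(np.c_[np.cross(y,z),y,z]).as_quat()
E
python3 - <<'E'
from h import *
from bench import manip
np.set_printoptions(precision=3,suppress=True)
for s in(1,-1):
  q=quat(s*n)
  for p in([*plugxy,.119],[*plugxy,.22],[*dishxy,.025],[*(bush+.072*u)[:2],.03],[*(bush+.14*u)[:2],.03]):
    r=manip.inverse_kinematics(p,q); print(s,np.round(p,3),r if r is None else np.array(r))
for k,d,z in(("plugtop",-.1815,.142),("bush",0,.05),("knobend",.0955,.049),("lug",-.0725,.094)):
  X=bush+d*u; X[2]=z; print(k,(proj(T,X)-[190,100])*4,(proj(S,X)-[280,140])*5)
print("dish",(proj(S,[*dishxy,.022])-[280,140])*5,(proj(T,[*dishxy,.022])-[190,100])*4)
E
```

```text
1 [ 0.646 -0.116  0.119] [-0.284  0.39   1.617 -0.     1.134  0.164]
1 [ 0.646 -0.116  0.22 ] [-0.284  0.29   1.546 -0.     1.306  0.164]
1 [ 0.508 -0.107  0.025] [-0.343  0.275  1.986 -0.     0.881  0.105]
1 [ 0.536 -0.343  0.03 ] [-0.68   0.471  1.698 -0.     0.972 -0.232]
1 [ 0.506 -0.405  0.03 ] [-0.783  0.491  1.668 -0.     0.982 -0.335]
-1 [ 0.646 -0.116  0.119] None
-1 [ 0.646 -0.116  0.22 ] None
-1 [ 0.508 -0.107  0.025] None
-1 [ 0.536 -0.343  0.03 ] None
-1 [ 0.506 -0.405  0.03 ] None
plugtop [144.257 104.201] [419.47  51.67]
bush [516.003 315.089] [284.07  406.566]
knobend [695.915 406.347] [200.471 531.985]
lug [375.894 233.872] [341.171 244.001]
dish [144.624 264.27 ] [156.08  433.903]
```

```bash
python3 - <<'E'
from h import *
from bench import manip
import cv2
q=quat(n); A=lambda xy,z:[*xy,z]
manip.movep(A(plugxy,.22),q)
manip.gripper_to(.06)
print(manip.movel(A(plugxy,.121),feed=.12,until_force=8),manip.current_tool_pos())
manip.gripper_to(.0)
print("w",manip.current_grip_width(),manip.current_finger_force(),manip.current_force())
manip.movel(A(plugxy,.19),feed=.1)
print("w",manip.current_grip_width(),manip.current_force(),manip.current_time_s())
a=manip.camera("side")["img"][60:240,250:450,::-1]; cv2.imwrite("pics/lift.png",cv2.resize(a,None,fx=3,fy=3))
E
```

```text
False [ 0.64647581 -0.11592644  0.12209652]
w 0.029729262943514603 58.73494863510132 [-6.80298886  1.79008073  7.2929871 ]
w 0.02984669603946669 [ 0.06060882  0.5315173  -0.80522432] 5.1
```

View pics/lift.png

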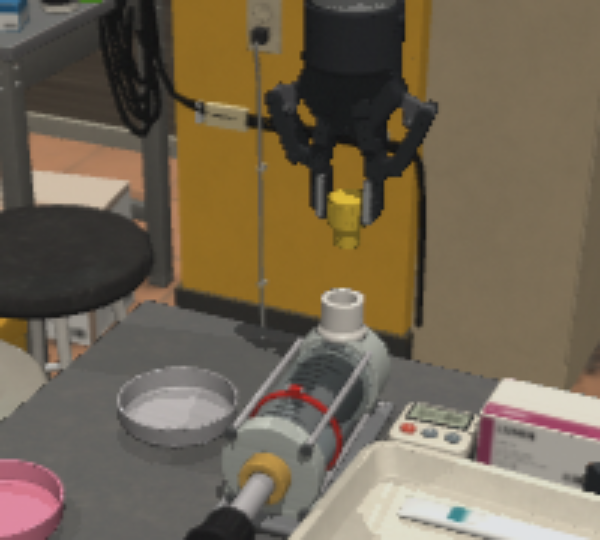

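The picture shows the plug held between the pads (345,215) and the port open (343,298). Next I'll place it in the dish.

```bash
python3 - <<'E'
from h import *
from bench import manip
import cv2
q=quat(n); A=lambda xy,z:[*xy,z]
manip.movep(A(dishxy,.13),q)
manip.movel(A(dishxy,.05),feed=.12)
print(manip.movel(A(dishxy,.022),feed=.03,until_force=3),manip.current_tool_pos(),manip.current_force())
manip.gripper_to(.05); manip.wait(.2)
manip.movel(A(dishxy,.15),feed=.12)
k=(bush+.072*u)[:2]
manip.movep(A(k,.16),q)
manip.gripper_to(.048)
print(manip.current_grip_width(),manip.current_tool_pos(),manip.current_time_s())
a=manip.camera("side")["img"][140:260,260:420,::-1]; b=manip.camera("top")["img"][100:250,190:390,::-1]
a=cv2.resize(a,(400,300));b=cv2.resize(b,(400,300)); cv2.imwrite("pics/dish.png",np.hstack([a,b]))
E
```

```text
True [ 0.50758116 -0.10685585  0.02494998] [-0.03120298  0.18578217  4.513086  ]
0.047908966741235695 [ 0.53589355 -0.34167398  0.15999099] 10.2833
```

View pics/dish.png

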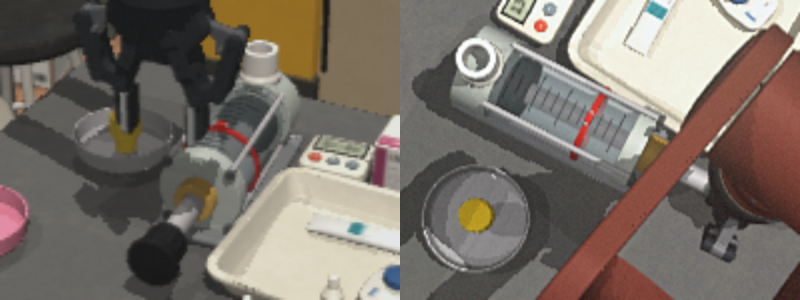

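The plug stands upright in the centre of the steel dish (475,215 in the right half). Next I'll grip the knob.

```bash
python3 - <<'E'
from h import *
from bench import manip
np.set_printoptions(precision=4,suppress=True)
k=bush+.072*u
def st(m):
  f=np.array(manip.current_force());p=np.array(manip.current_tool_pos());print(m,manip.current_grip_width(),"p",(p-bush)@u,(p-bush)@n,p[2],"F u,n,z",f@u,f@n,f[2],manip.current_finger_force(),manip.current_time_s())
print(manip.movel([*k[:2],.028],feed=.1,until_force=6)); st("down")
for w in(.042,.039,.037,.0355): manip.gripper_to(w); st(w)
E
```

```text
False
down 0.04765271506112734 p 0.07217511315858638 0.0008752094642574874 0.02901590329755785 F u,n,z -0.09747622183478757 -0.3873166418744717 0.12292789840678416 0.0 11.85
0.042 0.04204317841087251 p 0.07209652803116616 0.0004065043062649825 0.028607965999705432 F u,n,z -0.044852541408999164 -0.21234862924988893 0.30469011464128243 0.0 12.0833
0.039 0.03885768899580393 p 0.07201542751650887 4.325050753865793e-05 0.028099203337920074 F u,n,z 0.2523157847103736 0.028429782693338193 -0.9525862897369314 0.0 12.3
0.037 0.036888502843853276 p 0.07201031336319395 -0.00028906220858408103 0.02784941803997859 F u,n,z 0.017838786746781986 -0.24269294346793446 1.9085835362688204 0.37217147648334503 12.5167
0.0355 0.03535134454916933 p 0.07203014904399355 -0.00048600168884806665 0.02788368491380913 F u,n,z 0.5217768695087206 -2.2480327155687814 1.0249588699142838 9.392930120229721 12.7333
```

```bash
cat > pull.py <<'E'
from h import *
from bench import manip
np.set_printoptions(precision=4,suppress=True)
def st(m):
  f=np.array(manip.current_force());p=np.array(manip.current_tool_pos());print(m,round(manip.current_grip_width(),4),"p",np.array([(p-bush)@u,(p-bush)@n,p[2]]),"F u,n,z",np.array([f@u,f@n,f[2]]),round(manip.current_finger_force(),1),manip.current_time_s(),flush=True)
def go(s,lat=0.,z=.028):
  p=bush+s*u+lat*n; r=manip.movel([*p[:2],z],feed=.04,until_force=14); st((s,r)); return r
E
python3 - <<'E'
from pull import *
import cv2
manip.gripper_to(0); st("grip")
for s in(.080,.095,.115):
  if go(s): break
c=manip.camera("side"); cv2.imwrite("pics/p1.png",cv2.resize(c["img"][150:260,280:440,::-1],None,fx=4,fy=4,interpolation=cv2.INTER_CUBIC))
E
```

```text
grip 0.0342 p [ 0.072  -0.0005  0.028 ] F u,n,z [-0.1473 -3.6636  2.4516] 59.4 12.95
(0.08, False) 0.0344 p [ 0.08   -0.0005  0.0277] F u,n,z [-1.8119 -3.4791  1.4167] 59.6 13.3
(0.095, False) 0.0346 p [ 0.0959 -0.0001  0.0279] F u,n,z [ 0.4307 -4.3409  1.3756] 59.6 13.825
(0.115, False) 0.0347 p [0.1162 0.0001 0.0281] F u,n,z [ 1.7408 -2.83   -0.2673] 59.6 14.475
```

View pics/p1.png

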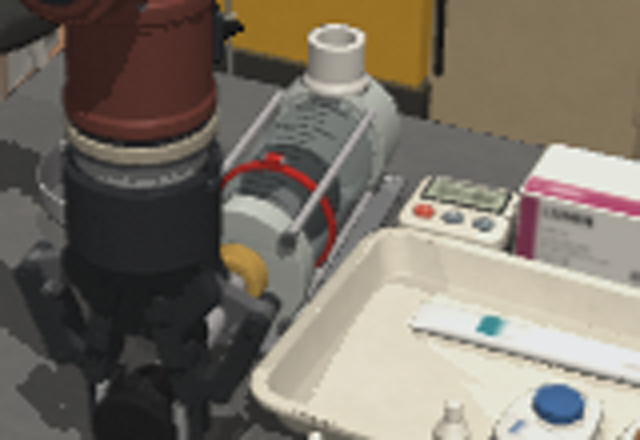

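The piston has followed and is now just behind the band (270,165), with low forces. I'll move closer and check from above.

```bash
python3 - <<'E'
from pull import *
import cv2
go(.131); manip.wait(.2); st("")
c=manip.camera("top"); cv2.imwrite("pics/p2.png",cv2.resize(c["img"][120:195,230:330,::-1],None,fx=8,fy=8,interpolation=cv2.INTER_CUBIC))
E
```

```text
(0.131, False) 0.0346 p [0.132  0.0002 0.0281] F u,n,z [ 1.5104 -3.0161 -1.1336] 59.7 15.075
 0.0349 p [0.1317 0.0003 0.0282] F u,n,z [ 2.6917 -1.8321 -0.1091] 59.6 15.275
```

View pics/p2.png

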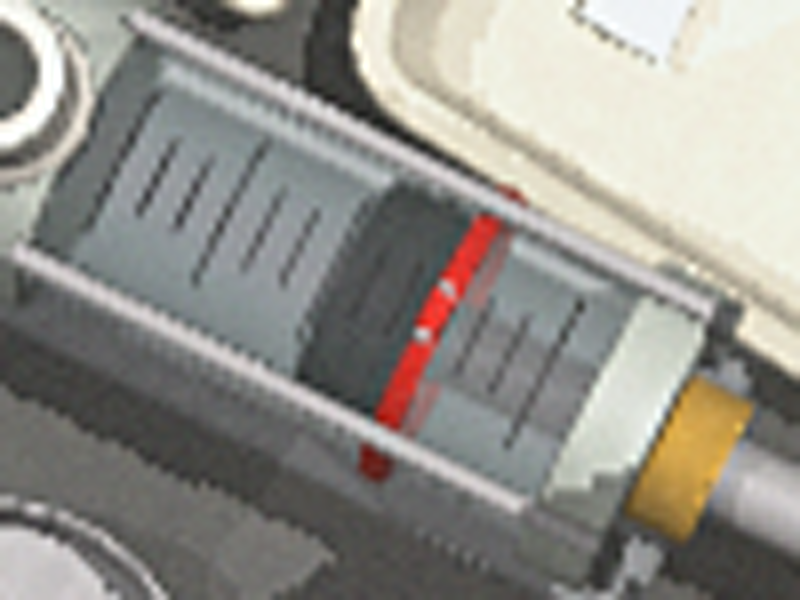

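The piston's rear edge is at about (343,280) and the band at (440,333), so the face is still a few mm short. I'll measure it with intensity profiles along the barrel.

```bash
python3 - <<'E'
from pull import *
import cv2
from scipy.ndimage import map_coordinates as mc
for name in("top","side"):
  c=manip.camera(name); im=c["img"].astype(float)
  S_=np.arange(-.125,-.045,.0025)
  for what,r in(("piston",.030),("band",.0385)):
    rows=[]
    for s in S_:
      v=[]
      for t in np.linspace(-.012,.012,9):
        X=bush+s*u+t*n; X[2]=.05+np.sqrt(r*r-t*t); p=proj(c,X)
        v.append([mc(im[:,:,k],[[p[1]],[p[0]]],order=1)[0] for k in range(3)])
      v=np.median(v,0); rows.append(v.mean() if what=="piston" else v[0]-v[1])
    print(name,what); print(" ".join(f"{s*1e3:.1f}:{v:.0f}" for s,v in zip(S_,rows)))
E
```

```text
top piston
-125.0:135 -122.5:153 -120.0:151 -117.5:119 -115.0:151 -112.5:152 -110.0:143 -107.5:128 -105.0:154 -102.5:153 -100.0:122 -97.5:90 -95.0:81 -92.5:83 -90.0:76 -87.5:84 -85.0:83 -82.5:79 -80.0:79 -77.5:79 -75.0:104 -72.5:114 -70.0:119 -67.5:131 -65.0:123 -62.5:113 -60.0:133 -57.5:132 -55.0:113 -52.5:127 -50.0:133 -47.5:131
top band
-125.0:-4 -122.5:-4 -120.0:-6 -117.5:-2 -115.0:-3 -112.5:-5 -110.0:-4 -107.5:-5 -105.0:-7 -102.5:-6 -100.0:-4 -97.5:-3 -95.0:-2 -92.5:-2 -90.0:-2 -87.5:-3 -85.0:-4 -82.5:-2 -80.0:-3 -77.5:-7 -75.0:111 -72.5:159 -70.0:106 -67.5:-2 -65.0:6 -62.5:0 -60.0:1 -57.5:-1 -55.0:-2 -52.5:-1 -50.0:-0 -47.5:-1
side piston
-125.0:114 -122.5:111 -120.0:111 -117.5:110 -115.0:117 -112.5:114 -110.0:106 -107.5:103 -105.0:112 -102.5:113 -100.0:99 -97.5:87 -95.0:77 -92.5:80 -90.0:82 -87.5:76 -85.0:70 -82.5:73 -80.0:68 -77.5:67 -75.0:67 -72.5:64 -70.0:65 -67.5:68 -65.0:66 -62.5:64 -60.0:66 -57.5:67 -55.0:64 -52.5:67 -50.0:102 -47.5:138
side band
-125.0:-4 -122.5:-4 -120.0:-4 -117.5:-5 -115.0:-4 -112.5:-5 -110.0:-5 -107.5:-5 -105.0:-4 -102.5:-4 -100.0:-6 -97.5:-5 -95.0:-3 -92.5:-5 -90.0:-6 -87.5:7 -85.0:38 -82.5:47 -80.0:51 -77.5:60 -75.0:83 -72.5:93 -70.0:115 -67.5:69 -65.0:27 -62.5:4 -60.0:-1 -57.5:-4 -55.0:-4 -52.5:-5 -50.0:-3 -47.5:-4
```

Both cameras put the face at about -79.3 and the band at -72.5, so I need roughly 6.7 mm more.

```bash
python3 - <<'E'
from pull import *
import cv2
from scipy.ndimage import map_coordinates as mc
go(.1377); manip.wait(.4); st("")
c=manip.camera("top"); im=c["img"].astype(float)
for s in np.arange(-.104,-.060,.001):
  r=[]
  for R_ in(.030,.0385):
    v=[]
    for t in np.linspace(-.012,.012,13):
      X=bush+s*u+t*n; X[2]=.05+np.sqrt(R_**2-t*t); p=proj(c,X); v.append([mc(im[:,:,k],[[p[1]],[p[0]]],order=1)[0] for k in range(3)])
    v=np.median(v,0); r.append(v)
  print(f"{s*1e3:.0f}:{r[0].mean():.0f}/{r[1][0]-r[1][1]:.0f}",end=" ")
cv2.imwrite("pics/p3.png",cv2.resize(c["img"][110:230,190:350,::-1],None,fx=5,fy=5,interpolation=cv2.INTER_CUBIC))
E
```

```text
(0.1377, False) 0.0346 p [0.1377 0.0001 0.0279] F u,n,z [ 0.221  -1.6456  0.0442] 59.7 15.7417
 0.0343 p [0.1377 0.0001 0.0281] F u,n,z [-0.2353 -0.2347 -0.5963] 59.7 16.1417
-104:152/-6 -103:153/-5 -102:154/-5 -101:141/-4 -100:119/-4 -99:116/-4 -98:139/-6 -97:152/-4 -96:155/-7 -95:155/-6 -94:154/-6 -93:141/-5 -92:109/-3 -91:78/-5 -90:71/-2 -89:77/-1 -88:82/-3 -87:84/-2 -86:84/-1 -85:84/-3 -84:83/-2 -83:81/-3 -82:76/-3 -81:76/-1 -80:80/-3 -79:82/-7 -78:83/-7 -77:85/-1 -76:98/39 -75:103/108 -74:109/149 -73:115/166 -72:110/163 -71:107/150 -70:112/105 -69:124/23 -68:127/-12 -67:130/-7 -66:129/3 -65:125/6 -64:114/1 -63:109/1 -62:123/-1 -61:133/-2
```

View pics/p3.png

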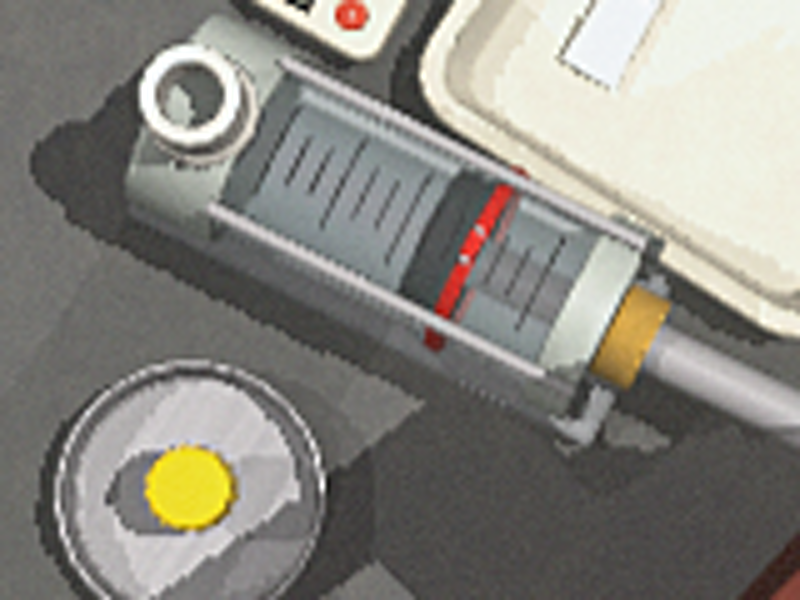

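The plug is upright in the dish (190,488). The piston face sits under the red band, at -72 to -73.5 mm against -72.7 mm for the band. Handing in.

```bash
python3 -c "
from bench import manip
print(manip.close_job())"
```

```text
the job is handed in; nothing more can be done
None
```

I handed the job in with the plug upright in the steel dish and the piston face within about 1 mm of the red band by camera. The knob is still gripped at about 60 N; `close_job()` returned no verdict.

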